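# Tilt the spatula out of the utensil box and hold it over the board

### The arm

A 6-joint arm with a two-finger parallel gripper is mounted at the origin on the work surface. World frame = base frame: x ahead of the robot, y to its left, z up, the work surface at z = 0. Lengths are in m, angles in rad, forces in N, time in s.
With the tool pointing down it reaches from about 0.3 to 0.875 m from the base axis. Payload 4.2 kg.
Tool frame: the origin (TCP) lies at the very end of the fingers, on their centre line; the grasp point (between the pads) lies 19 mm behind it; z points along the fingers, y is the line along which they close (so a half turn about z gives the same grasp; the last joint's range is limited). The gripper opens to 85 mm and grips with 20 to 120 N. Pads are 22 mm wide; open, the fingers measure 114 mm over their backs; the gripper's body (76 mm by 85 mm) begins 54 mm behind the grasp point. The pads swing forward as they close: fully open they stand 13 mm farther back than shut.
Start: joints at [1.158, 0.32, 1.565, -0, 1.257, -0.02], TCP at [0.22, 0.531, 0.231] pointing down, gripper open.
Joint ranges: [-3.11, 3.11], [-0.84, 2.01], [0.21, 2.61], [-1.34, 4.49], [0.05, 2.63], [-2.56, 2.56]. Speed limits (rad/s): [2.57, 2.57, 3.14, 3.14, 3.14, 3.14].

### API

Orientations are given as [roll, pitch, yaw] about the fixed x, y, z axes, in that order (R = Rz(yaw) Ry(pitch) Rx(roll)).
In Python, from workcell import manip, eoat, solver, eyes, order, current_clock, current_joint_pos, current_dq, current_tau, current_tool_pos, current_tool_rot, current_ft_force, current_torque, current_width, current_finger_force gives the robot as it stands. Calls block until the motion is done:
- manip.move_to(position, orientation): joint-space move of the TCP to a pose.
- manip.line_to(position, v=0.15, frame=None): straight line of the TCP; frame=None keeps the orientation; v is the mean speed in m/s.
- manip.move_joints(angles): joint-space move.
- eoat.grip(opening, strength=None): opening from 0.0 (shut) to 1.0 (fully open); strength is the grip in N (None keeps the last); returns when the fingers have stopped.
- manip.dwell(seconds).
- solver.inverse_kinematics(position, orientation): joint angles nearest the present ones, or None.
- eyes.grab_frame(name): name is "scene" or "top" or "wrist"; returns the picture (400x640x3 uint8, red, green, blue); there is no depth.
- eyes.calibration(name): a dict with "fx", "fy", "cx", "cy" (pixels), "D" ([k1, k2, p1, p2, k3] as OpenCV has them; the pictures are not rectified), "position" and "orientation" of the camera in the world. Camera axes: x right, y up, looking along -z (the intrinsics and any distortion apply to the point x, -y, -z); pixel columns grow to the right and rows downward; lengths in m; the calibration is good to about 2 mm. A picture is of the moment at which its call begins: read the wrist's pose just before it. calibration takes no time and is no camera call; for the wrist camera it gives the pose at the moment of the call.
A pose or a line that the arm cannot do raises manip.MotionError and nothing moves.
- order.job_done(): hands the job in; it is judged then, once.
Readings, each from a call of its own:
- current_clock(): time.
- current_joint_pos(): joint angles.
- current_dq(): joint speeds.
- current_tau(): joint torques, N m.
- current_tool_pos(): TCP position.
- current_tool_rot(): TCP orientation.
- current_ft_force(): force on the tool from outside, world axes, zero at the start.
- current_torque(): the same for the moment, N m.
- current_width(): opening from 0.0 (shut) to 1.0 (fully open).
- current_finger_force(): force on a finger pad.
Only numpy, scipy, OpenCV 4.12 (cv2) and the standard library are available. Lean on these libraries where they do the work, as an engineer would, in place of code of your own. Each camera call takes 0.05 s, during which the arm holds its last target. There are 200 camera calls.

### The job

The yellow spatula lies in the bamboo utensil box, its blade pushed under the spice tray. Raise the stiff clear lid until it stands about straight up and let go of it there (it must not lie back over the jar), then take hold of the spatula, tilt it handle end up and draw it out diagonally between the tray and the front wall without forcing it against the box, leaving the lid standing. Finish still holding the spatula in the gripper, still and touching nothing else, its blade over the chopping board and all of it at least 10 cm above the board; leave the pan, the cast lid, the salt box and the jar where they are.

Things in the scene. Friction and masses are not known exactly. Their poses are not given: they have to be found in the camera images.
- box: Bamboo utensil box fixed on the worktop, left or right of the board: 320 (x) x 164 (y) x 95 mm high, walls 8, floor 10 thick. Origin: centre of its underside; z up; +x is its long axis, pointing away from the robot within 0.3 rad of world x. Its opening is the front half, x -152 to +6, 148 wide inside, covered by the clear lid; over the back half, x +6 to +152, lies the spice tray.
- tray_edge (a point): Middle of the lower front edge of the spice tray, at (6, 0, 52) mm in the box frame. The tray's floor is at z 52 to 60, its front wall (x 6 to 12) rises to the rim at 95. Under it, from the box floor at z 10, is 42 mm of free height for long tools.
- handle_rest (a point): Middle of the top of the cross rest that lifts the tool handles inside the opening, at (-113, 0, 46) mm in the box frame; the rest is 10 long (x) and as wide as the box inside.
- flap (a joint): Angle of the clear lid about its hinge along the box's y: 0 lies flat on the front half of the box, pi/2 stands straight up, more leans back over the tray (stop at 2.3). Starts at 0 to 0.25. The hinge is stiff (friction 0.35 N m): the lid stays where it is left and needs about 4 N at its bar to move. Clear plate 172 long from the hinge, 164 wide, 4 thick, 0.16 kg.
- flap_hinge (a point): Middle of the lid's hinge line, at (6, 0, 97) mm in the box frame, with the box's axes.
- flap_bar (a point): Centre of the lid's pull, a round bar 12 thick, 60 long, parallel to the hinge, on two 8 mm posts 22 to each side. On the lid's outer face (up when shut, away from the robot when upright), 26 mm clear of the plate. From the hinge, in lid axes: (-158, 0, 34) mm; the lid axes are the box's axes when shut and turn with the lid.
- spatula: Spatula 255 long, about 0.11 kg, yellow blade, grey rigid handle. Origin: midway along, level with the blade's underside; +x to the blade, z up. Blade x 40 to 127, 54 wide, 8 thick. Handle x -20 to -128, 20 wide (y), 12 thick, climbing: centre line z = 7 + 0.25 (45 - x) mm; thin neck between. Lies with blade flat on the box floor under the tray, handle on the rest, along box x within 0.06 rad.
- spatula_grip (a point): Centre of the handle where it is well gripped, at (-70, 0, 36) mm in the spatula frame, about 80 mm in front of the tray's edge at the start.
- spatula_end (a point): Handle end of the spatula (towards the robot), at (-126, 0, 50) mm in the spatula frame.
- spatula_tip (a point): Front edge of the blade, at (127, 0, 4) mm in the spatula frame.
- spatula_blade (a point): Centre of the blade, at (85, 0, 4) mm in the spatula frame.
- board: Beech chopping board fixed on the worktop, 340 (x) x 240 (y) x 25 thick. Origin: centre of its underside, z up
- pan: Bystander on the board: stainless steel tadka pan, bowl 108 across and 46 high, handle along its +x to 195 mm from the bowl's centre, rising to 72 high. Origin: centre of the bowl's underside
- cast_lid: Bystander on the board: cast aluminium lid, 100 across, 36 high with its knob. Origin: centre of its underside
- salt_box: Bystander on the board: round bamboo salt box, 88 across, 72 high, with a swivel cover. Origin: centre of its underside
- jar: Bystander in the spice tray: amber glass jar, 48 across, 85 high. Origin: centre of its underside

How it is judged:
By the outcome, as a careful person would: the job done as asked, in the order asked, and still so for the second after the job is handed in, while the arm keeps its last pose, push and grip.
It also fails if it takes over 72 s, if anything falls off the work surface, if the arm or the gripper's body presses on something with over 40 N, if the wrist force passes 120 N, or if a joint passes its speed limit or range.

## Working session

There is one attempt and no reset: what is moved stays moved. The work goes in short steps, each a Python script; the robot and the scene stay as the last script left them, time stands still between calls to the robot, and variables do not carry over. Pictures are saved under pics/ and viewed, at most 10 in all, crops included, and the job is handed in when it is done.

```bash
ls; mkdir -p pics; python3 - <<'E'
from workcell import *
import cv2
for n in("scene","top"):
    c=eyes.calibration(n);print(n,c)
    cv2.imwrite(f"pics/{n}0.png",eyes.grab_frame(n)[:,:,::-1])
print(eyes.calibration("wrist"),current_tool_pos(),current_tool_rot(),current_clock())
E
```

```text
pics
scene {'fx': 481.12742965922996, 'fy': 481.12742965922996, 'cx': 319.3389666912711, 'cy': 201.16225310366846, 'D': array([-0.02606485,  0.        ,  0.        ,  0.        ,  0.        ]), 'position': array([1.34618912, 0.44380946, 0.77573878]), 'orientation': array([0.91841618, 0.02284962, 2.06823008])}
top {'fx': 408.6489016020857, 'fy': 408.6489016020857, 'cx': 318.43794238770806, 'cy': 202.00008861768075, 'D': array([-0.03469641,  0.        ,  0.        ,  0.        ,  0.        ]), 'position': array([0.43015758, 0.00228441, 0.91490848]), 'orientation': array([ 0.1917106 , -0.00494119, -1.55978456])}
{'fx': 278.9247034544724, 'fy': 278.9247034544724, 'cx': 325.2488425438407, 'cy': 202.1717012770903, 'D': array([-0.02544508,  0.        ,  0.        ,  0.        ,  0.        ]), 'position': array([0.14604426, 0.56133117, 0.3745988 ]), 'orientation': array([-0.31046013,  0.00145393,  1.17860904])} [0.21994049 0.53081128 0.23056319] [-3.14001686e+00 -4.32686459e-05  2.74869981e+00] 0.1
```

View pics/top0.png

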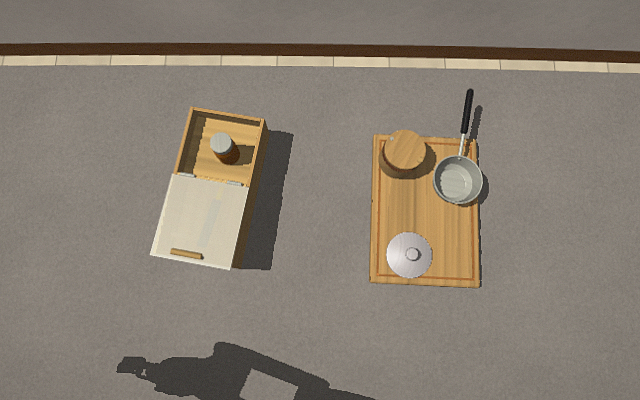

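View pics/scene0.png

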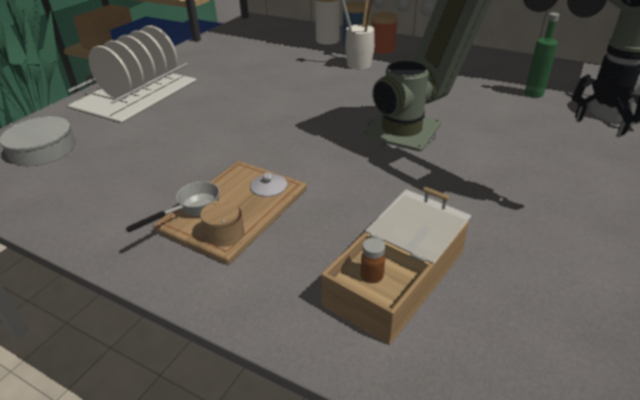

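The top view shows the box at left: back rim corners (191,107) and (266,119), hinge about (173,174)-(249,186), bar (171,250)-(202,257). The board is at right, with corners (374,136), (478,138), (480,287) and (370,283). The scene view shows the bar at (424,188)-(447,195).

```bash
cat > h.py <<'E'
from workcell import *
import numpy as np, cv2
from scipy.spatial.transform import Rotation as Ro
def ray(c,px):
    K=np.array([[c['fx'],0,c['cx']],[0,c['fy'],c['cy']],[0,0,1]])
    u=cv2.undistortPoints(np.array(px,float).reshape(-1,1,2),K,np.array(c['D']))[:,0]
    d=np.c_[u[:,0],-u[:,1],-np.ones(len(u))]
    return np.array(c['position']),d@Ro.from_euler('xyz',c['orientation']).as_matrix().T
def onplane(c,px,z):
    o,d=ray(c,px);return o+d*((z-o[2])/d[:,2])[:,None]
def tri(c1,p1,c2,p2):
    A=np.zeros((3,3));b=np.zeros(3);R=[]
    for c,p in((c1,p1),(c2,p2)):
        o,d=ray(c,[p]);d=d[0]/np.linalg.norm(d[0]);M=np.eye(3)-np.outer(d,d);A+=M;b+=M@o;R.append((o,d))
    x=np.linalg.solve(A,b);return x,[np.linalg.norm(np.cross(x-o,d)) for o,d in R]
def proj(c,P):
    R=Ro.from_euler('xyz',c['orientation']).as_matrix();q=(np.atleast_2d(P)-c['position'])@R
    q=q*[1,-1,-1]
    K=np.array([[c['fx'],0,c['cx']],[0,c['fy'],c['cy']],[0,0,1]])
    return cv2.projectPoints(q,np.zeros(3),np.zeros(3),K,np.array(c['D']))[0][:,0]
E
python3 - <<'E'
from h import *
np.set_printoptions(precision=4,suppress=True)
t=eyes.calibration("top");s=eyes.calibration("scene")
P=onplane(t,[(191,107),(266,119)],.095);print(P,np.linalg.norm(P[0]-P[1]))
H=onplane(t,[(173,174),(249,186)],.099);print(H,np.linalg.norm(H[0]-H[1]))
B=onplane(t,[(374,136),(478,138),(480,287),(370,283)],.025);print(B,B.mean(0))
for a,b in(((171,250),(447,195)),((202,257),(424,188)),((186.5,253.5),(435.5,191.5))):print(tri(t,a,s,b))
# scene: near(back) corners, rim z=.095
print(onplane(s,[(324,279),(388,310)],.095)); print(onplane(s,[(389,335)],0))
print(onplane(t,[(458,182),(409,255),(405,149)],.06))
E
```

```text
[[0.794  0.2761 0.095 ]
 [0.7681 0.1137 0.095 ]] 0.16445289199080856
[[0.6439 0.3013 0.099 ]
 [0.6203 0.1427 0.099 ]] 0.16033411909899709
[[ 0.7588 -0.126   0.025 ]
 [ 0.7577 -0.3667  0.025 ]
 [ 0.4209 -0.3497  0.025 ]
 [ 0.4276 -0.1126  0.025 ]] [ 0.5912 -0.2388  0.025 ]
(array([0.4843, 0.2757, 0.1466]), [np.float64(0.00036757184813461166), np.float64(0.0003675718481346106)])
(array([0.4721, 0.2194, 0.139 ]), [np.float64(0.0006024986397176081), np.float64(0.000602498639717673)])
(array([0.4782, 0.2478, 0.1426]), [np.float64(0.0002737276612736174), np.float64(0.0002737276612735733)])
[[0.7831 0.1306 0.095 ]
 [0.7974 0.2683 0.095 ]]
[[0.7775 0.269  0.    ]]
[[ 0.6438 -0.3017  0.06  ]
 [ 0.4858 -0.1902  0.06  ]
 [ 0.7168 -0.1887  0.06  ]]
```

```bash
python3 - <<'E'
from h import *
np.set_printoptions(precision=4,suppress=True)
for y in(-.16+np.pi/2,-.16-np.pi/2):print(solver.inverse_kinematics([.478,.247,.26],[np.pi,0,y]))
manip.move_to([.478,.247,.27],[np.pi,0,-.16+np.pi/2])
eoat.grip(0.5,40)
print(current_clock(),current_joint_pos())
np.save("w1.npy",eyes.calibration("wrist"),allow_pickle=True)
im=eyes.grab_frame("wrist");cv2.imwrite("pics/w1.png",im[:,:,::-1])
E
```

```text
[ 0.4556  0.2441  1.5986 -0.      1.2989  0.6156]
[ 0.4556  0.2441  1.5986  0.      1.2989 -2.526 ]
2.025 [0.456  0.2388 1.5806 0.     1.3222 0.6155]
```

View pics/w1.png

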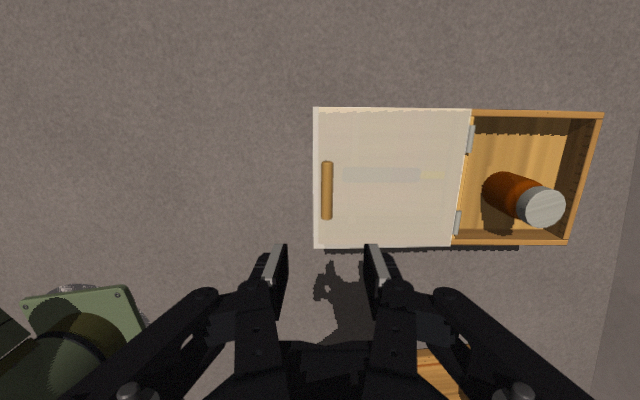

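Wrist view: bar at (327,161)-(327,220), lid front edge at x=314 (rows 107-248), back rim corners (603,115) and (568,244). The spatula shows faintly through the lid at (343-443,174).

```bash
python3 - <<'E'
from h import *
np.set_printoptions(precision=4,suppress=True)
c=np.load("w1.npy",allow_pickle=True).item();t=eyes.calibration("top");s=eyes.calibration("scene")
B=onplane(c,[(327,161),(327,220)],.146);print("bar",B,B.mean(0),B[0]-B[1])
P=onplane(c,[(603,115),(568,244)],.095);print("back",P,P.mean(0),np.linalg.norm(P[0]-P[1]))
H=onplane(c,[(470,108),(452,246)],.098);print("hinge",H,H.mean(0),np.linalg.norm(H[0]-H[1]))
L=onplane(c,[(314,107),(314,248)],.111);print("lidfront",L,L.mean(0),np.linalg.norm(L[0]-L[1]))
print("bar tri",tri(t,(186.5,253.5),c,(327,190.5)),tri(s,(435.5,191.5),c,(327,190.5)))
S=onplane(c,[(344,174),(443,174)],.04);print("spat",S)
E
```

```text
bar [[0.4833 0.2808 0.146 ]
 [0.4738 0.2206 0.146 ]] [0.4786 0.2507 0.146 ] [0.0095 0.0602 0.    ]
back [[0.7965 0.2758 0.095 ]
 [0.7728 0.1182 0.095 ]] [0.7847 0.197  0.095 ] 0.15939467690147452
hinge [[0.6445 0.3057 0.098 ]
 [0.6213 0.1421 0.098 ]] [0.6329 0.2239 0.098 ] 0.16520085843431856
lidfront [[0.4782 0.3324 0.111 ]
 [0.4508 0.1738 0.111 ]] [0.4645 0.2531 0.111 ] 0.1610373429427409
bar tri (array([0.4785, 0.2493, 0.1372]), [np.float64(0.00010779234852095849), np.float64(0.00010779234852081463)]) (array([0.4786, 0.2495, 0.1428]), [np.float64(0.0013127025429018797), np.float64(0.0013127025429019166)])
spat [[0.5014 0.2422 0.04  ]
 [0.6355 0.2209 0.04  ]]
```

```bash
cat >> h.py <<'E'
yaw=-.163;u=np.array([np.cos(yaw),np.sin(yaw),0]);v=np.array([-u[1],u[0],0]);k=np.array([0,0,1.])
C=np.array([.625,.2225,0]);hinge=C+.006*u+.097*k
def box(x,y,z):return C+x*u+y*v+z*k
def bar(phi):
    a=phi+np.arctan2(34,158);r=np.hypot(.158,.034);return hinge-r*np.cos(a)*u+r*np.sin(a)*k
E
python3 - <<'E'
from h import *
np.set_printoptions(precision=4,suppress=True)
o=[np.pi,0,yaw+np.pi/2];d=np.array([0,0,-.015])
b0=np.array([.4785,.249,.143])
manip.move_to(b0+[0,0,.06],o);manip.line_to(b0+d,v=.1)
print("down",current_ft_force(),current_tool_pos())
eoat.grip(0.0,25);print("w",current_width(),current_finger_force(),current_ft_force())
off=b0-bar(.08);print("off",off)
for i,phi in enumerate(np.linspace(.08,np.pi/2,14)[1:]):
    f=1-phi/1.6
    manip.line_to(bar(phi)+d+off*max(f,0),v=.12)
    F=current_ft_force()
    if i%3==0 or np.linalg.norm(F)>25:print(round(phi,2),F,current_width())
    if np.linalg.norm(F)>45:print("ABORT");break
print(current_clock(),current_ft_force(),current_torque())
cv2.imwrite("pics/s1.png",eyes.grab_frame("scene")[100:350,250:570,::-1])
E
```

```text
down [-0.6241  0.2252  0.1859] [0.4791 0.2493 0.1289]
w 0.12676189983542968 25.27970463037491 [ 2.9878 -0.1876  0.5394]
off [ 0.0003  0.0024 -0.0005]
0.19 [0.7625 2.1468 1.0877] 0.12755846219653008
0.54 [-10.1359   5.7959  10.3483] 0.12934117739363554
0.88 [-9.4241  3.4996 19.5785] 0.13076448407575847
1.23 [-0.126   1.1117 14.1074] 0.12413373443256473
1.57 [3.9895 3.363  5.4271] 0.12621780923159737
7.7417 [3.9895 3.363  5.4271] [ 0.5359 -0.6059 -0.0618]
```

View pics/s1.png

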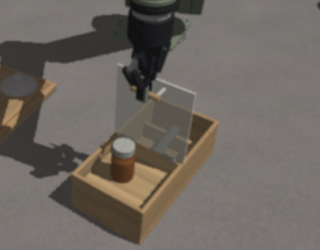

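```bash
python3 - <<'E'
from h import *
np.set_printoptions(precision=4,suppress=True)
eoat.grip(0.24,25);print(current_width(),current_ft_force())
p=np.array(current_tool_pos());manip.line_to(p+[0,0,.1],v=.12)
manip.line_to(box(-.10,0,.34),v=.25)
manip.move_to(box(-.10,0,.28),[np.pi,0,yaw+np.pi])
eoat.grip(.6)
manip.dwell(.2)
c=eyes.calibration("wrist");np.save("w2.npy",c,allow_pickle=True)
im=eyes.grab_frame("wrist");cv2.imwrite("pics/w2.png",im[:,:,::-1])
cv2.imwrite("pics/t2.png",eyes.grab_frame("top")[:,:,::-1])
s=eyes.grab_frame("scene");cv2.imwrite("pics/s2.png",s[:,:,::-1])
print(current_clock(),current_ft_force())
E
```

```text
0.24065116083135576 [0.2315 0.5665 0.3934]
11.8833 [ 0.9505 -0.0125 -0.2597]
```

View pics/w2.png

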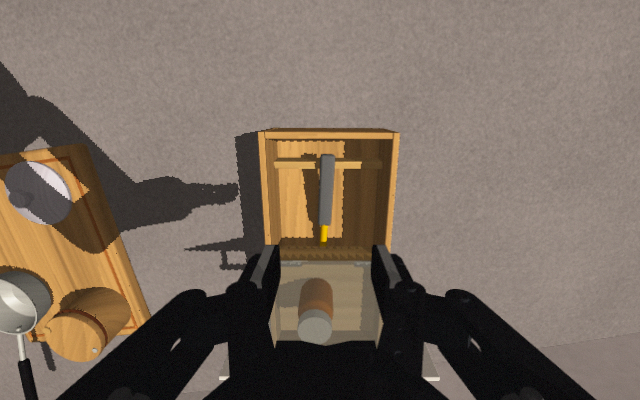

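View pics/s2.png

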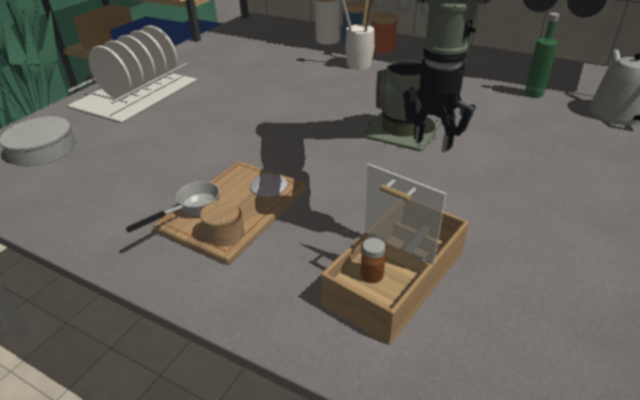

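The lid stands upright. In the wrist view the grey handle runs from its end at (328,155) to (326,224), with the yellow neck to (324,242). The front rim's outer corners are at (262,131) and (399,133).

```bash
python3 - <<'E'
from h import *
np.set_printoptions(precision=4,suppress=True)
c=np.load("w2.npy",allow_pickle=True).item()
im=cv2.imread("pics/w2.png");hsv=cv2.cvtColor(im,cv2.COLOR_BGR2HSV)
m=(hsv[...,1]<70)&(hsv[...,2]>40);m[:150]=0;m[240:]=0;m[:,:300]=0;m[:,350:]=0
n,l,st,ce=cv2.connectedComponentsWithStats(m.astype(np.uint8));i=1+np.argmax(st[1:,4]);print(st[i],ce[i])
ms=[]
for r in range(153,228,4):
    x=np.where(l[r]==i)[0]
    if len(x):ms.append((x.mean(),r,len(x)));
print(ms)
F=onplane(c,[(262,131),(399,133)],.095);print("front",F,F.mean(0),np.linalg.norm(F[0]-F[1]),"pred",box(-.16,0,.095),box(-.16,.082,.095))
def tb(P):q=P-C;return np.c_[q@u,q@v,q[:,2]]
E_=onplane(c,[(327.5,155)],.064);G=onplane(c,[(ms[-1][0],224)],.040)
print("end/neck in box",tb(E_),tb(G))
print("rest",tb(onplane(c,[(327,160),(290,160),(290,168)],.046)))
E
```

```text
[318 154  17  71 954] [325.5273 188.3606]
[(np.float64(327.5), 157, 14), (np.float64(327.0), 161, 15), (np.float64(326.5), 165, 14), (np.float64(326.5), 169, 14), (np.float64(326.5), 173, 14), (np.float64(326.5), 177, 14), (np.float64(325.5), 181, 14), (np.float64(325.5), 185, 14), (np.float64(325.5), 189, 14), (np.float64(325.0), 193, 13), (np.float64(325.0), 197, 13), (np.float64(325.0), 201, 13), (np.float64(325.0), 205, 13), (np.float64(324.0), 209, 13), (np.float64(324.0), 213, 13), (np.float64(324.0), 217, 13), (np.float64(324.0), 221, 13)]
front [[0.4552 0.177  0.095 ]
 [0.4828 0.3321 0.095 ]] [0.469  0.2545 0.095 ] 0.15756293998409543 pred [0.4671 0.2485 0.095 ] [0.4804 0.3294 0.095 ]
end/neck in box [[-0.1282  0.0031  0.064 ]] [[-0.0227 -0.0016  0.04  ]]
rest [[-0.1188  0.0025  0.046 ]
 [-0.1188 -0.0477  0.046 ]
 [-0.1078 -0.0481  0.046 ]]
```

```bash
cat > plan.py <<'E'
import numpy as np
def seg(p,q,n=30):return np.linspace(p,q,n)
def ring(P):return np.vstack([seg(P[i],P[(i+1)%len(P)]) for i in range(len(P))])
cz=lambda a:7+.25*(45-a)
S=np.vstack([ring([(40,0),(127,0),(127,8),(40,8)]),ring([(-20,cz(-20)-6),(-128,cz(-128)-6),(-128,cz(-128)+6),(-20,cz(-20)+6)]),
  ring([(45,3),(-20,cz(-20)-4),(-20,cz(-20)+4),(45,11)])])
DEP=14.
# tool 2D: (lateral toward robot, back along tool from TCP)
T=np.vstack([ring([(-11,0),(11,0),(11,70),(-11,70)]),ring([(-42,73-5),(42,68),(42,190),(-42,190)]),ring([(42,125),(105,125),(105,175),(42,175)])])
R=[(-160,160,-50,10),(6,12,52,97),(6,152,52,60),(-160,-152,0,95),(-118,-108,0,46),(3,11,97,275)]
def sd(P,R):
    dx=np.maximum(R[0]-P[:,0],P[:,0]-R[1]);dz=np.maximum(R[2]-P[:,1],P[:,1]-R[3])
    return np.where((dx<0)&(dz<0),np.maximum(dx,dz),np.hypot(np.maximum(dx,0),np.maximum(dz,0))).min()
def place(P,tx,tz,th):  # spatula tip underside (127,0) at tx,tz
    a,b=P[:,0]-127,P[:,1];c,s=np.cos(th),np.sin(th);return np.c_[tx+a*c+b*s,tz-a*s+b*c]
def tool(tx,tz,th,al):
    g=place(np.array([[-70,36.]]),tx,tz,th)[0];b=al-th
    back=np.array([-np.sin(b),np.cos(b)]);lat=np.array([-np.cos(b),-np.sin(b)])
    tcp=g-DEP*back;return tcp,tcp+T[:,:1]*lat+T[:,1:]*back
def clr(tx,tz,th,al):
    s=place(S,tx,tz,th);c1=min(sd(s,r) for r in R);_,t=tool(tx,tz,th,al);c2=min(sd(t,r) for r in R);return c1,c2
if __name__=="__main__":
    for al in (15,20,25,30):
        al=np.radians(al);print(np.degrees(al),"start",clr(125,10,0,al))
        txs=np.arange(125,-46,-10.);ths=np.radians(np.arange(0,56,2.));zs=np.arange(10,80,3.)
        pts=[(z,t) for z in zs for t in ths];Z=np.array(pts)
        cl=np.array([[min(a,b-3) for a,b in [clr(x,z,t,al) for z,t in pts]] for x in txs])
        D=np.hypot((Z[:,None,0]-Z[None,:,0])/6.1,np.degrees(Z[:,None,1]-Z[None,:,1])/6.1)
        val=np.full(len(Z),-1e9);val[0]=0;bk=[]
        w=np.exp(-np.maximum(cl,-10)/2.)  # cost
        cost=np.full(len(Z),1e9);cost[0]=0
        for i in range(1,len(txs)):
            M=cost[:,None]+D*.05+np.where(D>1.01,1e6,0);b=M.argmin(0);bk.append(b);cost=M[b,np.arange(len(Z))]+w[i]
        j=cost.argmin();path=[j]
        for b in bk[::-1]:j=b[j];path.append(j)
        path=path[::-1]
        print([(txs[i],Z[j][0],round(np.degrees(Z[j][1])),*[round(float(q),1) for q in clr(txs[i],Z[j][0],Z[j][1],al)]) for i,j in enumerate(path)])
E
time python3 plan.py
```

```text
14.999999999999998 start (np.float64(0.0), np.float64(19.63002893582532))
[(np.float64(125.0), np.float64(10.0), 0, 0.0, 19.6), (np.float64(115.0), np.float64(16.0), 0, 6.0, 14.6), (np.float64(105.0), np.float64(16.0), 6, 6.0, 16.3), (np.float64(95.0), np.float64(16.0), 10, 5.8, 25.4), (np.float64(85.0), np.float64(19.0), 10, 7.3, 27.8), (np.float64(75.0), np.float64(19.0), 12, 9.0, 30.8), (np.float64(65.0), np.float64(19.0), 14, 9.0, 23.7), (np.float64(55.0), np.float64(19.0), 14, 9.0, 13.7), (np.float64(45.0), np.float64(22.0), 18, 8.6, 12.6), (np.float64(35.0), np.float64(22.0), 20, 10.4, 15.4), (np.float64(25.0), np.float64(22.0), 22, 12.0, 20.9), (np.float64(15.0), np.float64(25.0), 26, 12.4, 34.9), (np.float64(5.0), np.float64(25.0), 26, 15.0, 33.1), (np.float64(-5.0), np.float64(28.0), 30, 18.0, 46.3), (np.float64(-15.0), np.float64(28.0), 30, 18.0, 46.3), (np.float64(-25.0), np.float64(28.0), 30, 18.0, 47.5), (np.float64(-35.0), np.float64(28.0), 30, 16.2, 50.7), (np.float64(-45.0), np.float64(28.0), 30, 9.3, 55.5)]
20.0 start (np.float64(0.0), np.float64(16.496942072237157))
[... 2370 characters left out ...]
.0, 28.8), (np.float64(65.0), np.float64(19.0), 14, 9.0, 24.0), (np.float64(55.0), np.float64(19.0), 14, 9.0, 14.4), (np.float64(45.0), np.float64(22.0), 18, 8.6, 14.3), (np.float64(35.0), np.float64(22.0), 20, 10.4, 13.8), (np.float64(25.0), np.float64(22.0), 22, 12.0, 18.8), (np.float64(15.0), np.float64(25.0), 26, 12.4, 34.0), (np.float64(5.0), np.float64(25.0), 26, 15.0, 34.3), (np.float64(-5.0), np.float64(28.0), 30, 18.0, 48.7), (np.float64(-15.0), np.float64(28.0), 30, 18.0, 48.7), (np.float64(-25.0), np.float64(28.0), 30, 18.0, 49.1), (np.float64(-35.0), np.float64(28.0), 30, 16.2, 51.4), (np.float64(-45.0), np.float64(28.0), 30, 9.3, 55.5)]
real	0m30.937s
user	0m31.036s
sys	0m0.180s
```

```bash
cat >> h.py <<'E'
import plan
plan.DEP=17.
AL=np.radians(15);ps=-.208;us=np.array([np.cos(ps),np.sin(ps),0]);g0=box(-.072,.0006,.046)
def pose(tx,tz,thd,back=0,al=AL):
    th=np.radians(thd);tcp,_=plan.tool(tx,tz,th,al);b=al-th
    zt=np.sin(b)*us-np.cos(b)*k;xt=-np.cos(b)*us-np.sin(b)*k;R=np.c_[xt,np.cross(zt,xt),zt]
    p=g0+us*(tcp[0]+72)/1e3;p[2]=tcp[1]/1e3
    return p-back*zt,list(Ro.from_matrix(R).as_euler('xyz'))
W=[(122,16,0),(113,16,3),(105,16,6),(95,16,10),(85,18,11),(75,19,12),(65,19,14),(55,19.5,15),(45,22,18),(35,22,20),(25,22,22),(15,25,26),(5,25,27),(-5,28,30),(-25,28,30),(-30,100,30),(-35,240,30)]
E
python3 - <<'E'
from h import *
np.set_printoptions(precision=3,suppress=True)
print([[round(float(q),1) for q in plan.clr(a,b,np.radians(t),AL)] for a,b,t in [(125,10,0)]+W])
for w in [(125,10,0)]+W[::4]+W[-1:]:
    q=solver.inverse_kinematics(*pose(*w));print(w,pose(*w)[0],q)
pg,og=pose(125,10,0)
manip.move_to(*pose(125,10,0,.14));manip.line_to(pg,v=.1)
print(current_tool_pos(),pg,current_ft_force())
eoat.grip(0.0,60)
print("w",current_width(),current_finger_force(),current_ft_force(),current_clock())
c=eyes.calibration("wrist");im=eyes.grab_frame("wrist");cv2.imwrite("pics/w3.png",im[:,:,::-1])
E
```

```text
[[0.0, 16.7], [6.0, 21.3], [6.0, 18.0], [6.0, 14.9], [5.8, 22.5], [6.6, 27.2], [9.0, 30.7], [9.0, 23.7], [9.5, 15.0], [8.6, 10.6], [10.4, 12.4], [12.0, 17.9], [12.4, 31.9], [15.0, 33.0], [18.0, 43.4], [18.0, 44.9], [29.0, 116.6], [34.0, 190.9]]
(125, 10, 0) [0.558 0.234 0.03 ] [ 0.462  0.489  1.916 -0.312  0.552 -0.65 ]
(122, 16, 0) [0.555 0.234 0.036] [ 0.466  0.478  1.916 -0.307  0.563 -0.652]
(85, 18, 11) [0.526 0.241 0.074] [ 0.432  0.443  1.812 -0.056  0.831 -0.894]
(45, 22, 18) [0.495 0.247 0.1  ] [ 0.424  0.42   1.77   0.037  0.994 -0.959]
(5, 25, 27) [0.47  0.252 0.13 ] [ 0.4    0.423  1.696  0.128  1.198 -1.02 ]
(-35, 240, 30) [0.437 0.26  0.353] [ 0.418  0.268  1.364  0.154  1.722 -0.937]
(-35, 240, 30) [0.437 0.26  0.353] [ 0.418  0.268  1.364  0.154  1.722 -0.937]
[0.559 0.234 0.03 ] [0.558 0.234 0.03 ] [0.284 0.349 0.131]
w 0.22093217608701157 59.235543608665466 [-1.153  0.078  4.374] 14.3833
```

View pics/w3.png

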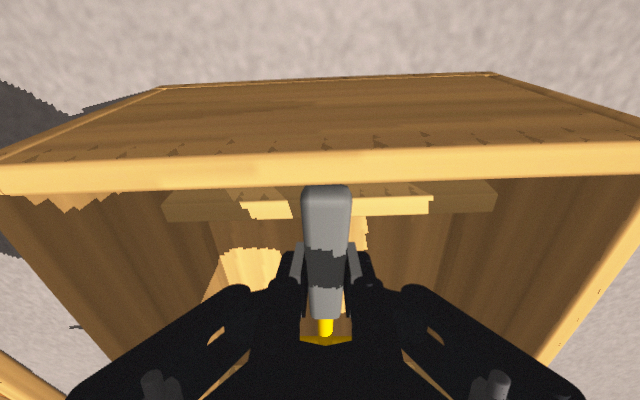

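The handle is squarely between the pads: its end is at (325,187) and the neck at (325,325). Now I'll draw it out with force checks.

```bash
python3 - <<'E'
from h import *
np.set_printoptions(precision=2,suppress=True)
for i,w in enumerate(W):
    p,o=pose(*w);manip.line_to(p,v=.06 if i<14 else .12,frame=o)
    F=current_ft_force();print(w,F,current_torque(),round(current_width(),3))
    if np.linalg.norm(F)>14:print("STOP");break
    if i==4: cv2.imwrite("pics/w4.png",eyes.grab_frame("wrist")[:,:,::-1])
print(current_clock())
cv2.imwrite("pics/s5.png",eyes.grab_frame("scene")[:,:,::-1])
E
```

```text
(122, 16, 0) [ 0.98 -0.35 -0.62] [0.07 0.23 0.03] 0.222
(113, 16, 3) [ 0.01  0.41 -1.99] [0.07 0.24 0.05] 0.219
(105, 16, 6) [ 0.44 -0.57 -1.38] [ 0.02  0.18 -0.04] 0.218
(95, 16, 10) [ 0.04 -0.16 -0.71] [ 0.04  0.15 -0.  ] 0.223
(85, 18, 11) [ 0.05  0.24 -1.19] [-0.01  0.1   0.02] 0.222
(75, 19, 12) [-0.05 -0.01 -1.08] [ 0.    0.11 -0.01] 0.218
(65, 19, 14) [ 0.59 -0.09 -0.64] [ 0.07  0.09 -0.04] 0.22
(55, 19.5, 15) [ 0.04 -0.2  -1.31] [0.02 0.03 0.02] 0.222
(45, 22, 18) [-0.56 -0.14 -1.31] [ 0.02 -0.02  0.03] 0.225
(35, 22, 20) [-0.6   0.38 -0.25] [ 0.03  0.06 -0.  ] 0.217
(25, 22, 22) [-1.31 -0.37 -1.12] [-0.03  0.01  0.01] 0.219
(15, 25, 26) [-0.1  -0.12 -1.25] [ 0.02 -0.04  0.02] 0.219
(5, 25, 27) [-0.    0.67 -0.84] [ 0.02 -0.07  0.04] 0.218
(-5, 28, 30) [ 0.32 -0.1  -0.23] [ 0.01 -0.12 -0.  ] 0.219
(-25, 28, 30) [ 0.87 -0.57 -0.59] [-0.06 -0.1   0.  ] 0.222
(-30, 100, 30) [ 0.12  0.01 -0.58] [ 0.02 -0.06 -0.05] 0.221
(-35, 240, 30) [-0.03  0.22 -0.58] [-0.   -0.1  -0.06] 0.22
21.5167
```

View pics/s5.png

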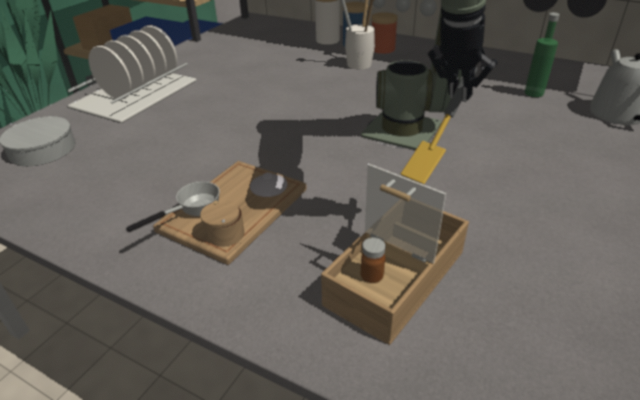

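```bash
python3 - <<'E'
from h import *
np.set_printoptions(precision=3,suppress=True)
for p in([.41,.26,.40],[.41,-.20,.40],[.47,-.20,.36]):manip.line_to(p,v=.2)
manip.dwell(1)
tp=np.array(current_tool_pos());R=Ro.from_euler('xyz',current_tool_rot()).as_matrix()
# spatula pose from grip: tool lean AL relative to spatula
g=tp-.017*R[:,2];a=-(np.cos(AL)*R[:,0]) + np.sin(AL)*R[:,2]; # spatula x axis
b=-np.cos(AL)*R[:,2]-np.sin(AL)*R[:,0]
for n,q in(("blade",(85,4)),("tip",(127,4)),("end",(-126,50))):print(n,g+((q[0]+70)*a+(q[1]-36)*b)/1e3)
print(current_clock(),current_ft_force(),current_width(),np.abs(current_dq()).max())
s=eyes.grab_frame("scene");t=eyes.grab_frame("top");cv2.imwrite("pics/f.png",np.vstack([s[50:350],t[50:350]])[:,:,::-1])
E
```

```text
blade [ 0.59  -0.225  0.271]
tip [ 0.626 -0.233  0.25 ]
end [ 0.434 -0.192  0.417]
25.9417 [0.17  0.357 0.01 ] 0.22359536093650512 0.0015937413855639543
```

View pics/f.png

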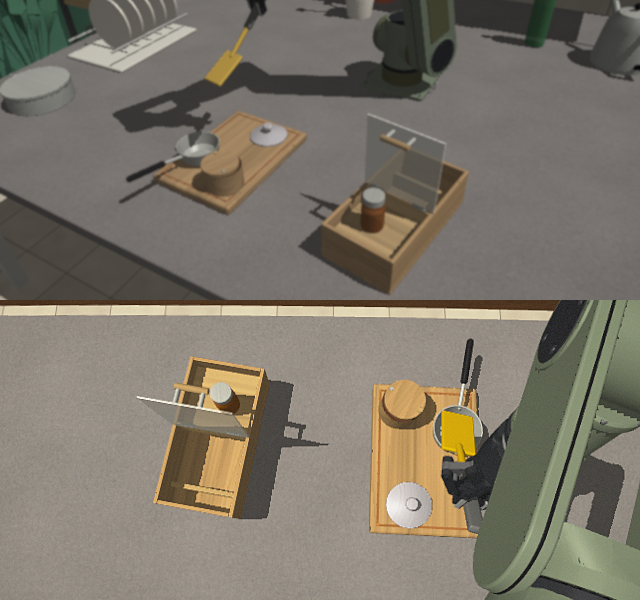

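The lid is still standing and the pan, cast lid, salt box and jar look unmoved. The spatula is held with its blade over the board at about (0.59, -0.225, 0.27), still, with nothing touching.

```bash
python3 -c "
from workcell import *
print(order.job_done())"
```

```text
the job is handed in; nothing more can be done
None
```

The job is handed in: the lid was left standing upright and the spatula drawn out with no sign of forcing (readings under about 2 N). It is held still with its blade over the board, its lowest point about 22 cm above it, and the pan, cast lid, salt box and jar look unmoved.

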